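# Park the fruit slicer and thread its lock pin

### The job

Closing time at the drinks stall: slide the fruit slicer's carriage by its fin all the way home, so the bush on its nose sits under the bush in the gate. Then take the lock pin (the tool with the plain drum-shaped handle) from the rack, leaving the two other tools hanging where they are, and lower its shaft through the gate's bush and on through the carriage's bush. Finish while still holding the pin like that, through both bushes, with its collar about a finger's width (15 mm) above the gate, so that I can slip a clip on under the collar; do not let go of it.

Things in the scene. Friction and masses are not known exactly. Their poses are not given: they have to be found in the camera images.
- slicer: fixed steel fruit slicer, bed 170 (x) x 360 (y) mm, bed plate 12 mm thick, two rails along y 45 mm high. Across its +y end stands a gate: two posts (outer faces at x = +-81 mm) and a crossbar 44 mm wide, top 140, underside 122 mm above the table. Origin: centre of the bed's underside; y along the track towards the gate, z up; on either side of the table
- carriage (a joint): position of the slicer's sliding carriage along the bed's +y, in m: 0 = far from the gate, 0.10 = fully home against the stop (bushes in line). Friction about 2 N, damping 8 N s/m, no spring; it stays where it is left. The slab of the carriage is 115 x 110 mm, top at 60 mm
- fin_top (a point): top centre of the upright black fin on the carriage, 115 mm above the table: the fin is 18 mm wide across the track (bed x), 50 mm long along it (bed y), and stands 50 mm free above its foot. It is 120 mm behind the nose bush
- upper_bush (a point): centre of the mouth (top face, height 140 mm) of the through-bush in the gate: bore 13 mm with a 3 mm lead-in chamfer, 18 mm deep, axis vertical
- lower_bush (a point): centre of the mouth (top face, height 63 mm) of the through-bush on the carriage's nose: bore 13 mm with a 3 mm lead-in chamfer, 18 mm deep (underside at 45 mm), axis vertical; moves with the carriage. Below it is free space down to the bed plate at 12 mm
- rack: fixed steel rack, 70 (x) x 210 (y) mm, top plate 50 mm wide at height 145 mm with three 14 mm holes in a row along its y, at -65, 0 and +65 mm; three tools hang in them by their collars, in any order. Origin: centre of its underside on the table, z up
- pin: loose steel lock pin, about 0.14 kg, hanging upright in the rack: shaft 10 mm in diameter and 130 mm long with a tapered tip, then a drum handle 24 mm in diameter and 46 mm tall whose flat underside is the collar. Origin: the tip (lower end, 15 mm above the table in the rack); z along the shaft up to the handle, handle from 130 to 176 mm
- pin_collar (a point): centre of the collar (underside of the pin's handle), 130 mm above the tip on the pin's axis
- dial: loose dial thermometer hanging in the rack, not to be disturbed: 8 mm shaft 130 mm long, flat disc head 42 mm in diameter with top 150 mm above the tip. Origin: the tip, z up
- pick: loose ice pick hanging in the rack, not to be disturbed: 8 mm shaft 130 mm long, ball handle 30 mm in diameter with top 165 mm above the tip. Origin: the tip, z up

How it is judged:
By the outcome, as a careful person would: the job done as asked, in the order asked, and still so for the second after the job is handed in, while the arm keeps its last pose, push and grip.
It also fails if it takes over 72 s, if anything falls off the work surface, if the arm or the gripper's body presses on something with over 40 N, if the wrist force passes 120 N, or if a joint passes its speed limit or range.

### The arm

A 6-joint arm with a two-finger parallel gripper is mounted at the origin on the work surface. World frame = base frame: x ahead of the robot, y to its left, z up, the work surface at z = 0. Lengths are in m, angles in degrees, forces in N, time in s.
With the tool pointing down it reaches from about 0.35 to 0.875 m from the base axis. Payload 4.2 kg.
Tool frame: the origin (TCP) lies between the finger pads; the fingertips stand 14 mm ahead of it and the grasp point (between the pads) lies 5 mm behind it; z points along the fingers, y is the line along which they close (so a half turn about z gives the same grasp; the last joint's range is limited). The gripper opens to 87 mm and grips with 3 to 60 N. Pads are 19 mm wide; open, the fingers measure 117 mm over their backs; the gripper's body (75 mm by 190 mm) begins 51 mm behind the grasp point.
Start: joints at [-61.673, 22.042, 0.453, 0, -68.411, -14.817], TCP at [0.146, -0.608, 0.237] pointing down, gripper open.
Joint ranges: [-179.83, 179.83], [-69.29, 118.12], [-61.27, 80.66], [-181.25, 117.63], [-171.15, -9.14], [-177.46, 177.46]. Speed limits (degrees/s): [159.86, 159.86, 180, 180, 180, 180].

### API

Orientations are given as a 3x3 rotation matrix whose columns are the frame's x, y, z axes.
In Python, from station import * gives the robot as it stands. The module is installed in compiled form; this text tells all that it offers.
- The arm moves only by the tool play_rows, never from a script. Its argument "steps" is a list of rows, each an object of numbers: "ax", "ay", "az": the turn, a rotation vector about the tool's x, y, z in degrees; "dx", "dy", "dz": the shift along the tool's x, y, z in mm; "claw": the finger opening in mm, from 0 to 87. A call has 1 to 20 rows; each row shifts and turns the commanded pose from where the row before left it, along the tool's axes as they then stand; what a row does not reach is not made up. A row lasts 1/10 s, in which the tool goes at most 50 mm and 8.59 degrees, less where a joint would pass 70% of its speed; a pose out of reach is approached as far as the arm can. A call with a gripper value outside its range is refused whole. The fingers move at their own pace and stop on an object; the grip force is fixed at half the most. Time passes only in rows, so rows that do not move let the fingers close. It gives the time, the measured TCP pose, the force, the opening and the grip force at its end, in the units of the state.
- sense(): the state, without advancing time (a new reading comes with each control period).
- capture(name): name is "side" or "top"; returns a dict with "frame" (384x512x3 uint8, blue, green, red), "range_z" (384x512 float32, m along the optical axis (not along the pixel's ray), 0 where there is no reading), "fx", "fy", "cx", "cy" (pixels), "k1" (the pictures are not rectified: a ray, as slopes to the right and down, at radius r is drawn at 1 + k1 r^2 times it, then the intrinsics apply), "xyz" and "rotation" of the camera in the world. Camera axes: x right, y down, z forward; pixel columns grow to the right and rows downward; lengths in m; the calibration is good to about 2 mm. A picture is of the moment at which its call begins.
- finish_job(): hands the job in; it is judged then, once.
The state is a dict: "time_s": time; "joints": joint angles; "joint_velocities": joint speeds; "effort": joint torques, N m; "tcp_pos": TCP position; "ee_rot": TCP orientation; "wrist_force": force on the tool from outside, world axes, zero at the start; "moment": the same for the moment, N m; "gripper_width": opening from 0.0 (shut) to 1.0 (fully open); "gripper_force": force on a finger pad.
Only numpy, scipy, OpenCV 4.12 (cv2) and the standard library are available. Lean on these libraries where they do the work, as an engineer would, in place of code of your own. Each camera call takes 0.05 s, during which the arm holds its last target. There are 200 camera calls.

## Working session

There is one attempt and no reset: what is moved stays moved. The work goes in short steps, Python scripts to look and compute and a tool call to move; the robot and the scene stay as the last step left them, time stands still between calls to the robot, and variables do not carry over. Pictures are saved under pics/ and viewed, at most 10 in all, crops included, and the job is handed in when it is done.

Besides the shell and the picture viewer there is one more tool, called after "Emit:" by a JSON object that holds its "name" and its "arguments", one argument or row to a line. play_rows: Moves the arm, as the interface text tells. Its arguments: {"type":"object","properties":{"steps":{"type":"array"}},"required":["steps"]}

```bash
mkdir -p pics; cat > h.py <<'E'
from station import *
import numpy as np, cv2
def cloud(c):
    h,w=c["range_z"].shape
    K=np.array([[c["fx"],0,c["cx"]],[0,c["fy"],c["cy"]],[0,0,1.]])
    u,v=np.meshgrid(np.arange(w),np.arange(h))
    p=cv2.undistortPoints(np.stack([u,v],-1).reshape(-1,1,2).astype(np.float64),K,np.array([c["k1"],0,0,0,0.])).reshape(h,w,2)
    z=c["range_z"][...,None]
    P=np.concatenate([p*z,z],-1)@np.array(c["rotation"]).T+np.array(c["xyz"])
    P[c["range_z"]==0]=np.nan
    return P
E
python3 - <<'E'
from h import *
for n in("top","side"):
    c=capture(n);cv2.imwrite(f"pics/{n}0.png",c["frame"]);np.savez(f"{n}0.npz",P=cloud(c),f=c["frame"])
    print(n,c["xyz"],c["rotation"],c["fx"],c["k1"])
print(sense())
E
```

```text
top [ 0.35508121 -0.00341531  0.97142758] [[ 0.01848769 -0.98140151  0.19107404]
 [-0.99968779 -0.02135718 -0.0129691 ]
 [ 0.0168087  -0.19077461 -0.98148995]] 398.5321905062404 -0.08949700302318753
side [0.14384624 0.76823499 0.64504417] [[-0.89203022 -0.23306849  0.3872482 ]
 [-0.45188021  0.47750972 -0.75351758]
 [-0.00929357 -0.84715025 -0.53127213]] 460.65452293989546 -0.08847792607941238
{'time_s': 0.1, 'joints': array([-6.16745145e+01,  2.20863763e+01,  3.88210318e-01, -2.30724077e-02,
       -6.84100394e+01, -1.48179540e+01]), 'joint_velocities': array([ 0.00324921, -0.14292154,  0.20711573,  0.22230267,  0.00034055,
       -0.00983084]), 'effort': array([-7.26176168e-04, -3.91689348e+01,  1.87935144e+01,  4.23189640e+00,
        1.34883742e-02, -7.05533125e-05]), 'tcp_pos': array([ 0.14589305, -0.60722337,  0.23557866]), 'ee_rot': array([[-9.72373873e-01, -2.33428213e-01, -5.66455888e-04],
       [-2.33428869e-01,  9.72372139e-01,  1.84005566e-03],
       [ 1.21285018e-04,  1.92144921e-03, -9.99998147e-01]]), 'wrist_force': array([-0.03954854,  0.07744675,  0.49618285]), 'moment': array([0.00846584, 0.01045072, 0.05874285]), 'gripper_force': 0.0, 'gripper_width': 1.000070335822336}
```

View pics/top0.png

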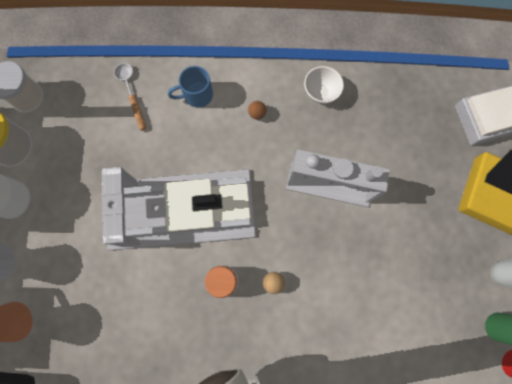

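View pics/side0.png

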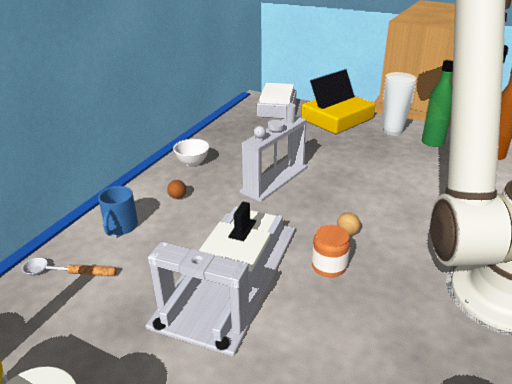

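The top view shows the slicer with its gate at the left (column ~113), the fin at (207,202), the gate bush at about (112,204) and the nose bush at (156,208). The rack's tools are at (313,161) ball, (344,169) disc and (374,174), probably the drum. Next I'll measure them.

```bash
python3 - <<'E'
from h import *
d=np.load("top0.npz");P=d["P"];f=d["f"]
def at(u,v,r=1): return np.round(np.nanmedian(P[v-r:v+r+1,u-r:u+r+1].reshape(-1,3),0),4)
for n,q in dict(ball=(313,161),disc=(344,169),drum=(374,174),fin=(207,202),ub=(112,204),lb=(156,208)).items(): print(n,at(*q))
Z=P[...,2]
def reg(u0,u1,v0,v1,z0,z1):
    m=np.zeros(Z.shape,bool);m[v0:v1,u0:u1]=True;m&=(Z>z0)&(Z<z1);return m
def rect(m):
    p=P[m][:,:2].astype(np.float32);r=cv2.minAreaRect(p*1000);return m.sum(),P[m].mean(0).round(4),np.round(cv2.boxPoints(r),1).tolist(),[np.round(x,1) for x in r]
print("gate",rect(reg(95,135,160,255,.13,.15)))
print("fin",rect(reg(185,230,190,215,.105,.125)))
print("slab",rect(reg(160,260,175,240,.055,.066)))
print("racktop",rect(reg(280,400,140,210,.138,.150)))
for n,(a,b) in dict(ball=(300,328),disc=(330,359),drum=(360,390)).items():
    for z0 in (.155,.17,.183):print(n,z0,rect(reg(a,b,145,190,z0,.2))[::3] if reg(a,b,145,190,z0,.2).any() else None)
s=cv2.resize(f[140:260,90:400],None,fx=2.55,fy=2.55,interpolation=cv2.INTER_CUBIC);cv2.imwrite("pics/crop1.png",s)
E
```

```text
ball [ 0.5842 -0.1206  0.1786]
disc [ 0.5724 -0.1882  0.1659]
drum [ 0.5564 -0.2439  0.1914]
fin [0.5053 0.1029 0.1115]
ub [0.4969 0.31   0.1206]
lb [0.505  0.2394 0.0124]
gate (np.int64(1607), array([0.4895, 0.3008, 0.1401]), [[407.3999938964844, 315.79998779296875], [412.6000061035156, 270.70001220703125], [575.9000244140625, 289.29998779296875], [570.7999877929688, 334.29998779296875]], [array([491.7, 302.5]), array([164.4,  45.4]), np.float64(6.5)])
fin (np.int64(188), array([0.5121, 0.1084, 0.1146]), [[500.79998779296875, 132.8000030517578], [506.6000061035156, 84.5], [524.5999755859375, 86.69999694824219], [518.7999877929688, 134.89999389648438]], [array([512.7, 109.7]), array([18.1, 48.6]), np.float64(6.9)])
slab (np.int64(2184), array([0.5054, 0.1568, 0.0608]), [[442.6000061035156, 212.5], [459.20001220703125, 69.0], [574.5, 82.4000015258789], [557.9000244140625, 225.8000030517578]], [array([508.6, 147.4]), array([116.1, 144.4]), np.float64(6.6)])
racktop (np.int64(1568), array([ 0.5722, -0.183 ,  0.1456]), [[530.5, -282.1000061035156], [581.2000122070312, -292.0], [620.5, -89.19999694824219], [569.7999877929688, -79.4000015258789]], [array([ 575.5, -185.7]), array([206.5,  51.7]), np.float64(79.0)])
ball 0.155 (np.int64(161), [array([ 587.4, -120.8]), array([28. , 26.9]), np.float64(3.9)])
ball 0.17 (np.int64(137), [array([ 587.9, -121.7]), array([26.9, 26.1]), np.float64(16.9)])
ball 0.183 None
disc 0.155 (np.int64(320), [array([ 575.3, -185.3]), array([40.4, 41.3]), np.float64(86.5)])
disc 0.17 None
disc 0.183 None
drum 0.155 (np.int64(163), [array([ 562.4, -249.8]), array([22.1, 23.2]), np.float64(81.9)])
drum 0.17 (np.int64(136), [array([ 562.5, -249.9]), array([21.9, 23.2]), np.float64(84.7)])
drum 0.183 (np.int64(110), [array([ 562.8, -250. ]), array([21.9, 22.5]), np.float64(82.6)])
```

View pics/crop1.png

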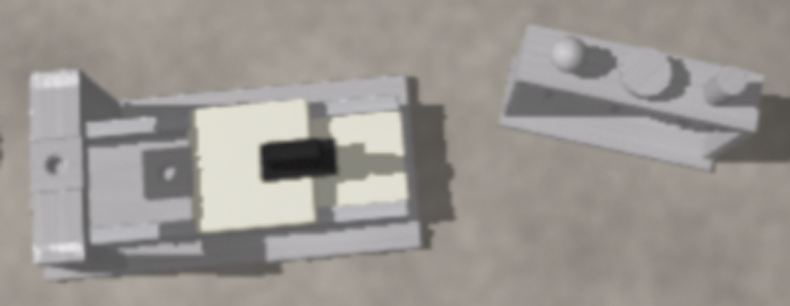

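Pin drum at (0.563,-0.250), top at 191 mm (as expected), 66 mm from the dial. The fin is 194 mm from the gate, so the carriage sits at about 26 mm. Slicer yaw is about 6.6°.

```bash
cat >> h.py <<'E'
def ray_at(c,u,v,z):
    K=np.array([[c["fx"],0,c["cx"]],[0,c["fy"],c["cy"]],[0,0,1.]])
    p=cv2.undistortPoints(np.array([[[u,v]]],float),K,np.array([c["k1"],0,0,0,0.])).ravel()
    d=np.array(c["rotation"])@np.array([*p,1]);o=np.array(c["xyz"]);return o+d*(z-o[2])/d[2]
def plan(target,yaw=None):
    """tool-frame shift (mm) to target and turn (deg, rotvec) to point down with tool y at world angle yaw"""
    s=sense();R=np.array(s["ee_rot"]);p=np.array(s["tcp_pos"])
    print("t",round(s["time_s"],2),"tcp",p.round(4),"w",round(s["gripper_width"]*87,1),"F",np.round(s["wrist_force"],1),"grip",round(s["gripper_force"],1),"tilt",np.round(R[:2,2],4),"yaw",round(np.degrees(np.arctan2(R[1,1],R[0,1])),2),"J",np.round(s["joints"],1))
    print("shift mm",np.round(R.T@(np.array(target)-p)*1000,1))
    if yaw is not None:
        a=np.radians(yaw);y=np.array([np.cos(a),np.sin(a),0]);z=np.array([0,0,-1.]);T=np.stack([np.cross(y,z),y,z],1)
        print("turn",np.round(np.degrees(cv2.Rodrigues(R.T@T)[0].ravel()),2))
E
python3 - <<'E'
from h import *
plan([.5127,.1097,.236],186.6)
c=capture("top");g=cv2.cvtColor(c["frame"],cv2.COLOR_BGR2GRAY)
print(g[198:211,105:119])
print(g[200:216,149:164])
for q in((111.5,204.2),(111.2,204.3)):print(ray_at(c,*q,.14))
E
```

```text
t 0.1 tcp [ 0.1459 -0.6072  0.2356] w 87.0 F [-0.   0.1  0.5] grip 0.0 tilt [-0.0006  0.0018] yaw 103.5 J [-61.7  22.1   0.4  -0.  -68.4 -14.8]
shift mm [-524.   611.5    0.7]
turn [ 1.00e-01  7.00e-02 -8.31e+01]
[[176 176 176 176 176 176 175 176 175 175 175 175 174 174]
 [176 176 175 175 173 171 170 170 172 174 174 174 174 173]
 [175 175 174 170 163 156 154 159 167 172 174 174 174 173]
 [175 174 171 158 141 129 131 140 154 167 174 174 173 173]
 [174 173 164 141 118 108 105 112 132 159 176 177 174 174]
 [176 171 155 126 103  96  96 112 139 163 181 180 176 174]
 [175 170 149 118  98  92 105 134 160 174 184 180 175 173]
 [174 170 150 120  98  96 115 151 171 179 184 180 174 173]
 [175 173 158 132 109 101 119 155 174 180 184 178 174 175]
 [177 177 170 152 130 120 128 157 173 179 179 177 175 175]
 [177 176 175 167 156 148 151 163 174 177 177 177 175 175]
 [176 176 175 174 170 168 167 171 174 175 175 175 174 174]
 [176 175 176 175 175 174 175 175 176 176 176 176 176 176]]
[[103 103 103 102 103 103 103 103 103 104 103 104 103 104 103]
 [103 103 104 104 104 104 103 104 104 103 102 103 102 10
[... 259 characters left out ...]
 [104 102 100  98  96 111 138 154 156 134 109 103 103 102 102]
 [103 103  99  97  99 126 161 172 166 136 109 103 102 102 102]
 [103 102 100  98 103 134 166 173 159 127 107 104 103 103 103]
 [104 103 102  99 104 129 158 160 139 113 104 104 104 104 104]
 [103 104 104 101 101 111 131 131 115 105 104 104 104 104 104]
 [104 105 103 103 102 104 107 109 105 104 104 103 103 103 103]
 [104 103 103 104 104 103 103 103 103 104 104 103 103 103 103]
 [104 105 105 103 104 104 105 104 105 104 104 104 104 105 104]
 [105 105 105 105 105 106 104 105 105 105 105 104 105 104 104]
 [105 105 105 104 104 105 104 105 103 104 102 103 104 105 104]]
[0.49095799 0.30333783 0.14      ]
[0.49072729 0.30397052 0.14      ]
```

Emit:
{"name": "play_rows", "arguments": {
  "steps": [
    {"dx":-13,"dy":15},
    {"dx":-26,"dy":30.5},
    {"dx":-26,"dy":30.5},
    {"dx":-26,"dy":30.5},
    {"dx":-26,"dy":30.5},
    {"dx":-26,"dy":30.5},
    {"dx":-26,"dy":30.5},
    {"dx":-26,"dy":30.5},
    {"dx":-26,"dy":30.5},
    {"dx":-26,"dy":30.5},
    {"dx":-26,"dy":30.5},
    {"dx":-26,"dy":30.5},
    {"dx":-26,"dy":30.5},
    {"dx":-26,"dy":30.5},
    {"dx":-26,"dy":30.5},
    {"dx":-26,"dy":30.5},
    {"dx":-26,"dy":30.5},
    {"dx":-26,"dy":30.5},
    {"dx":-26,"dy":30},
    {"dx":-26,"dy":30}
  ]
}}

```text
invalid input at $.steps[0]: expected keys ax, ay, az, dx, dy, dz, claw
```

Emit:
{"name": "play_rows", "arguments": {
  "steps": [
    {"az":-4},
    {"az":-7.5},
    {"az":-7.5},
    {"az":-7.5},
    {"az":-7.5},
    {"az":-7.5},
    {"az":-7.5},
    {"az":-7.5},
    {"az":-7.5},
    {"az":-7.5},
    {"az":-7.5},
    {"az":-4},
    {},
    {}
  ]
}}

```text
invalid input at $.steps[0]: expected keys ax, ay, az, dx, dy, dz, claw
```

```bash
python3 -c "
from h import *
plan([.5127,.1097,.093],186.6)"
```

```text
t 0.15 tcp [ 0.1459 -0.6073  0.2357] w 87.0 F [ 0.2 -0.  -0. ] grip 0.0 tilt [-0.0005  0.0016] yaw 103.5 J [-61.7  22.1   0.4  -0.  -68.4 -14.8]
shift mm [-524.1  611.3  143.7]
turn [ 8.00e-02  6.00e-02 -8.31e+01]
```

Emit:
{"name": "play_rows", "arguments": {
  "steps": [
    {"ax":0,"ay":0,"az":0,"dx":-13,"dy":15,"dz":0,"claw":87},
    {"ax":0,"ay":0,"az":0,"dx":-27,"dy":31.5,"dz":0,"claw":87},
    {"ax":0,"ay":0,"az":0,"dx":-27,"dy":31.5,"dz":0,"claw":87},
    {"ax":0,"ay":0,"az":0,"dx":-27,"dy":31.5,"dz":0,"claw":87},
    {"ax":0,"ay":0,"az":0,"dx":-27,"dy":31.5,"dz":0,"claw":87},
    {"ax":0,"ay":0,"az":0,"dx":-27,"dy":31.5,"dz":0,"claw":87},
    {"ax":0,"ay":0,"az":0,"dx":-27,"dy":31.5,"dz":0,"claw":87},
    {"ax":0,"ay":0,"az":0,"dx":-27,"dy":31.5,"dz":0,"claw":87},
    {"ax":0,"ay":0,"az":0,"dx":-27,"dy":31.5,"dz":0,"claw":87},
    {"ax":0,"ay":0,"az":0,"dx":-27,"dy":31.5,"dz":0,"claw":87},
    {"ax":0,"ay":0,"az":0,"dx":-27,"dy":31.5,"dz":0,"claw":87},
    {"ax":0,"ay":0,"az":0,"dx":-27,"dy":31.5,"dz":0,"claw":87},
    {"ax":0,"ay":0,"az":0,"dx":-27,"dy":31.5,"dz":0,"claw":87},
    {"ax":0,"ay":0,"az":0,"dx":-27,"dy":31.5,"dz":0,"claw":87},
    {"ax":0,"ay":0,"az":0,"dx":-27,"dy":31.5,"dz":0,"claw":87},
    {"ax":0,"ay":0,"az":0,"dx":-27,"dy":31.5,"dz":0,"claw":87},
    {"ax":0,"ay":0,"az":0,"dx":-27,"dy":31.5,"dz":0,"claw":87},
    {"ax":0,"ay":0,"az":0,"dx":-27,"dy":31.5,"dz":0,"claw":87},
    {"ax":0,"ay":0,"az":0,"dx":-27,"dy":31.5,"dz":0,"claw":87},
    {"ax":0,"ay":0,"az":0,"dx":-25,"dy":29,"dz":0,"claw":87}
  ]
}}

```text
time_s: 2.15
tcp_pos: [0.5132, 0.1106, 0.2363]
ee_rot: [[-0.972, -0.234, -0.0], [-0.234, 0.972, -0.0], [0.0, -0.0, -1.0]]
wrist_force: [-0.1, 0.1, 0.0]
gripper_width: 1.0
gripper_force: 0.0
```

Emit:
{"name": "play_rows", "arguments": {
  "steps": [
    {"ax":0,"ay":0,"az":-4,"dx":0,"dy":0,"dz":0,"claw":87},
    {"ax":0,"ay":0,"az":-7.5,"dx":0,"dy":0,"dz":0,"claw":87},
    {"ax":0,"ay":0,"az":-7.5,"dx":0,"dy":0,"dz":0,"claw":87},
    {"ax":0,"ay":0,"az":-7.5,"dx":0,"dy":0,"dz":0,"claw":87},
    {"ax":0,"ay":0,"az":-7.5,"dx":0,"dy":0,"dz":0,"claw":87},
    {"ax":0,"ay":0,"az":-7.5,"dx":0,"dy":0,"dz":0,"claw":87},
    {"ax":0,"ay":0,"az":-7.5,"dx":0,"dy":0,"dz":0,"claw":87},
    {"ax":0,"ay":0,"az":-7.5,"dx":0,"dy":0,"dz":0,"claw":87},
    {"ax":0,"ay":0,"az":-7.5,"dx":0,"dy":0,"dz":0,"claw":87},
    {"ax":0,"ay":0,"az":-7.5,"dx":0,"dy":0,"dz":0,"claw":87},
    {"ax":0,"ay":0,"az":-7.5,"dx":0,"dy":0,"dz":0,"claw":87},
    {"ax":0,"ay":0,"az":-4,"dx":0,"dy":0,"dz":0,"claw":87},
    {"ax":0,"ay":0,"az":0,"dx":0,"dy":0,"dz":0,"claw":87}
  ]
}}

```text
time_s: 3.45
tcp_pos: [0.5126, 0.1088, 0.2363]
ee_rot: [[0.113, -0.994, -0.001], [-0.994, -0.113, -0.0], [0.0, 0.001, -1.0]]
wrist_force: [0.9, 1.3, 0.7]
gripper_width: 0.998
gripper_force: 0.0
```

```bash
python3 -c "
from h import *
plan([.5127,.1097,.093],186.6)"
```

```text
t 3.45 tcp [0.5126 0.1088 0.2363] w 86.8 F [0.9 1.3 0.7] grip 0.0 tilt [-0.0006 -0.0002] yaw -173.51 J [ 29.7  12.2 -13.6  -0.  -64.2 -23.2]
shift mm [ -0.9  -0.3 143.3]
turn [ 0.04 -0.01 -0.11]
```

Emit:
{"name": "play_rows", "arguments": {
  "steps": [
    {"ax":0,"ay":0,"az":0,"dx":0,"dy":0,"dz":15,"claw":87},
    {"ax":0,"ay":0,"az":0,"dx":0,"dy":0,"dz":25,"claw":87},
    {"ax":0,"ay":0,"az":0,"dx":0,"dy":0,"dz":25,"claw":87},
    {"ax":0,"ay":0,"az":0,"dx":0,"dy":0,"dz":25,"claw":70},
    {"ax":0,"ay":0,"az":0,"dx":0,"dy":0,"dz":25,"claw":60},
    {"ax":0,"ay":0,"az":0,"dx":0,"dy":0,"dz":18,"claw":50},
    {"ax":0,"ay":0,"az":0,"dx":0,"dy":0,"dz":10,"claw":40},
    {"ax":0,"ay":0,"az":0,"dx":0,"dy":0,"dz":0,"claw":30},
    {"ax":0,"ay":0,"az":0,"dx":0,"dy":0,"dz":0,"claw":24},
    {"ax":0,"ay":0,"az":0,"dx":0,"dy":0,"dz":0,"claw":20},
    {"ax":0,"ay":0,"az":0,"dx":0,"dy":0,"dz":0,"claw":14},
    {"ax":0,"ay":0,"az":0,"dx":0,"dy":0,"dz":0,"claw":14},
    {"ax":0,"ay":0,"az":0,"dx":0,"dy":0,"dz":0,"claw":14}
  ]
}}

```text
time_s: 4.75
tcp_pos: [0.5136, 0.1091, 0.0941]
ee_rot: [[0.114, -0.994, 0.002], [-0.994, -0.114, 0.001], [-0.001, -0.002, -1.0]]
wrist_force: [0.9, -0.6, 1.6]
gripper_width: 0.204
gripper_force: 30.0
```

```bash
python3 -c "
from h import *
plan([.5127-.114*.074,.1097+.9935*.074,.093],186.6)"
```

```text
t 4.75 tcp [0.5136 0.1091 0.0941] w 17.8 F [ 0.9 -0.6  1.6] grip 30.0 tilt [0.0023 0.0008] yaw -173.48 J [ 29.7  21.1 -24.4   0.  -44.3 -23.2]
shift mm [-74.7   0.8   1.2]
turn [-0.14  0.03 -0.08]
```

Gripped (17.8 mm). Slide 70 mm along tool −x, then check the force.

Emit:
{"name": "play_rows", "arguments": {
  "steps": [
    {"ax":0,"ay":0,"az":0,"dx":-4,"dy":0,"dz":0,"claw":14},
    {"ax":0,"ay":0,"az":0,"dx":-8,"dy":0,"dz":0,"claw":14},
    {"ax":0,"ay":0,"az":0,"dx":-10,"dy":0,"dz":0,"claw":14},
    {"ax":0,"ay":0,"az":0,"dx":-10,"dy":0,"dz":0,"claw":14},
    {"ax":0,"ay":0,"az":0,"dx":-10,"dy":0,"dz":0,"claw":14},
    {"ax":0,"ay":0,"az":0,"dx":-10,"dy":0,"dz":0,"claw":14},
    {"ax":0,"ay":0,"az":0,"dx":-10,"dy":0,"dz":0,"claw":14},
    {"ax":0,"ay":0,"az":0,"dx":-6,"dy":0,"dz":0,"claw":14},
    {"ax":0,"ay":0,"az":0,"dx":-2,"dy":0,"dz":0,"claw":14},
    {"ax":0,"ay":0,"az":0,"dx":0,"dy":0,"dz":0,"claw":14}
  ]
}}

```text
time_s: 5.75
tcp_pos: [0.5054, 0.1801, 0.0941]
ee_rot: [[0.114, -0.993, 0.002], [-0.993, -0.114, 0.002], [-0.001, -0.002, -1.0]]
wrist_force: [1.4, 0.7, 5.3]
gripper_width: 0.201
gripper_force: 30.0
```

Emit:
{"name": "play_rows", "arguments": {
  "steps": [
    {"ax":0,"ay":0,"az":0,"dx":-1.5,"dy":0,"dz":0,"claw":14},
    {"ax":0,"ay":0,"az":0,"dx":-1.5,"dy":0,"dz":0,"claw":14},
    {"ax":0,"ay":0,"az":0,"dx":0,"dy":0,"dz":0,"claw":14}
  ]
}}

```text
time_s: 6.05
tcp_pos: [0.5051, 0.1826, 0.0941]
ee_rot: [[0.114, -0.993, 0.002], [-0.993, -0.114, 0.001], [-0.001, -0.002, -1.0]]
wrist_force: [2.6, -0.9, 6.0]
gripper_width: 0.207
gripper_force: 30.0
```

Emit:
{"name": "play_rows", "arguments": {
  "steps": [
    {"ax":0,"ay":0,"az":0,"dx":-1.5,"dy":0,"dz":0,"claw":14},
    {"ax":0,"ay":0,"az":0,"dx":-1,"dy":0,"dz":0,"claw":14},
    {"ax":0,"ay":0,"az":0,"dx":0,"dy":0,"dz":0,"claw":14}
  ]
}}

```text
time_s: 6.35
tcp_pos: [0.505, 0.1833, 0.0941]
ee_rot: [[0.114, -0.993, 0.001], [-0.993, -0.114, -0.002], [0.002, -0.001, -1.0]]
wrist_force: [6.5, -8.6, 5.0]
gripper_width: 0.204
gripper_force: 30.0
```

Emit:
{"name": "play_rows", "arguments": {
  "steps": [
    {"ax":0,"ay":0,"az":0,"dx":-1,"dy":0,"dz":0,"claw":14},
    {"ax":0,"ay":0,"az":0,"dx":-1,"dy":0,"dz":0,"claw":14},
    {"ax":0,"ay":0,"az":0,"dx":0,"dy":0,"dz":0,"claw":14}
  ]
}}

```text
time_s: 6.65
tcp_pos: [0.5049, 0.1834, 0.0941]
ee_rot: [[0.114, -0.993, 0.001], [-0.993, -0.114, -0.004], [0.004, -0.0, -1.0]]
wrist_force: [9.4, -14.2, 5.9]
gripper_width: 0.201
gripper_force: 30.0
```

Home against the stop: the force rises and the position doesn't change. Ease the push, release and rise.

Emit:
{"name": "play_rows", "arguments": {
  "steps": [
    {"ax":0,"ay":0,"az":0,"dx":2,"dy":0,"dz":0,"claw":14},
    {"ax":0,"ay":0,"az":0,"dx":0,"dy":0,"dz":0,"claw":24},
    {"ax":0,"ay":0,"az":0,"dx":0,"dy":0,"dz":0,"claw":50},
    {"ax":0,"ay":0,"az":0,"dx":0,"dy":0,"dz":0,"claw":50},
    {"ax":0,"ay":0,"az":0,"dx":0,"dy":0,"dz":-10,"claw":50},
    {"ax":0,"ay":0,"az":0,"dx":0,"dy":0,"dz":-25,"claw":50},
    {"ax":0,"ay":0,"az":0,"dx":0,"dy":0,"dz":-30,"claw":60},
    {"ax":0,"ay":0,"az":0,"dx":0,"dy":0,"dz":-30,"claw":60},
    {"ax":0,"ay":0,"az":0,"dx":0,"dy":0,"dz":-30,"claw":60},
    {"ax":0,"ay":0,"az":0,"dx":0,"dy":0,"dz":-25,"claw":60},
    {"ax":0,"ay":0,"az":0,"dx":0,"dy":0,"dz":-10,"claw":60},
    {"ax":0,"ay":0,"az":0,"dx":0,"dy":0,"dz":0,"claw":60}
  ]
}}

```text
time_s: 7.85
tcp_pos: [0.5044, 0.1843, 0.255]
ee_rot: [[0.114, -0.994, 0.002], [-0.994, -0.114, 0.002], [-0.002, -0.002, -1.0]]
wrist_force: [-0.2, 0.3, -0.1]
gripper_width: 0.69
gripper_force: 0.0
```

```bash
python3 -c "
from h import *
plan([.5627,-.250,.255],169)"
```

```text
t 7.85 tcp [0.5044 0.1843 0.255 ] w 60.0 F [-0.2  0.3 -0.1] grip 0.0 tilt [0.0023 0.002 ] yaw -173.47 J [ 37.4  12.6 -10.3  -0.  -66.9 -30.8]
shift mm [438.1  -8.5  -0.8]
turn [-0.12  0.12 17.53]
```

Emit:
{"name": "play_rows", "arguments": {
  "steps": [
    {"ax":0,"ay":0,"az":0,"dx":14,"dy":0,"dz":0,"claw":60},
    {"ax":0,"ay":0,"az":0,"dx":30,"dy":-0.5,"dz":0,"claw":60},
    {"ax":0,"ay":0,"az":0,"dx":30,"dy":-1,"dz":0,"claw":60},
    {"ax":0,"ay":0,"az":0,"dx":30,"dy":-1,"dz":0,"claw":60},
    {"ax":0,"ay":0,"az":0,"dx":30,"dy":-1,"dz":0,"claw":60},
    {"ax":0,"ay":0,"az":0,"dx":30,"dy":-1,"dz":0,"claw":60},
    {"ax":0,"ay":0,"az":0,"dx":30,"dy":-1,"dz":0,"claw":60},
    {"ax":0,"ay":0,"az":0,"dx":30,"dy":-1,"dz":0,"claw":60},
    {"ax":0,"ay":0,"az":0,"dx":30,"dy":-1,"dz":0,"claw":60},
    {"ax":0,"ay":0,"az":0,"dx":30,"dy":-1,"dz":0,"claw":60},
    {"ax":0,"ay":0,"az":0,"dx":30,"dy":0,"dz":0,"claw":60},
    {"ax":0,"ay":0,"az":0,"dx":30,"dy":0,"dz":0,"claw":60},
    {"ax":0,"ay":0,"az":0,"dx":30,"dy":0,"dz":0,"claw":60},
    {"ax":0,"ay":0,"az":0,"dx":30,"dy":0,"dz":0,"claw":60},
    {"ax":0,"ay":0,"az":0,"dx":20,"dy":0,"dz":0,"claw":60},
    {"ax":0,"ay":0,"az":0,"dx":14,"dy":0,"dz":0,"claw":60},
    {"ax":0,"ay":0,"az":5.5,"dx":0,"dy":0,"dz":0,"claw":60},
    {"ax":0,"ay":0,"az":7,"dx":0,"dy":0,"dz":0,"claw":60},
    {"ax":0,"ay":0,"az":5,"dx":0,"dy":0,"dz":0,"claw":60},
    {"ax":0,"ay":0,"az":0,"dx":0,"dy":0,"dz":0,"claw":60}
  ]
}}

```text
time_s: 9.85
tcp_pos: [0.5616, -0.2503, 0.2522]
ee_rot: [[-0.191, -0.982, -0.002], [-0.982, 0.191, 0.001], [-0.0, 0.003, -1.0]]
wrist_force: [0.6, 0.1, 0.2]
gripper_width: 0.691
gripper_force: 0.0
```

```bash
python3 - <<'E'
from h import *
plan([.5627,-.250,.170],169)
c=capture("top");P=cloud(c);Z=P[...,2];m=np.zeros(Z.shape,bool);m[155:250,90:135]=True;m&=(Z>.13)&(Z<.15)
p=P[m][:,:2].astype(np.float32)*1000;print("gate",cv2.minAreaRect(p))
m[:]=False;m[180:225,150:200]=True;m&=(Z>.105)&(Z<.125);p=P[m][:,:2].astype(np.float32)*1000;print("fin",cv2.minAreaRect(p))
cv2.imwrite("pics/c2.png",cv2.resize(c["frame"][150:260,90:250],None,fx=5,fy=5,interpolation=cv2.INTER_CUBIC))
E
```

```text
t 9.85 tcp [ 0.5616 -0.2503  0.2522] w 60.1 F [0.6 0.1 0.2] grip 0.0 tilt [-0.0025  0.0008] yaw 169.02 J [ -9.   20.6   0.5  -0.  -70.1  -2. ]
shift mm [-0.5 -1.2 82.2]
turn [0.15 0.02 0.02]
gate ((491.5121765136719, 302.64239501953125), (164.11331176757812, 45.05863571166992), 6.915114879608154)
fin ((504.2449951171875, 182.98428344726562), (18.53086280822754, 50.406097412109375), 5.817281246185303)
```

View pics/c2.png

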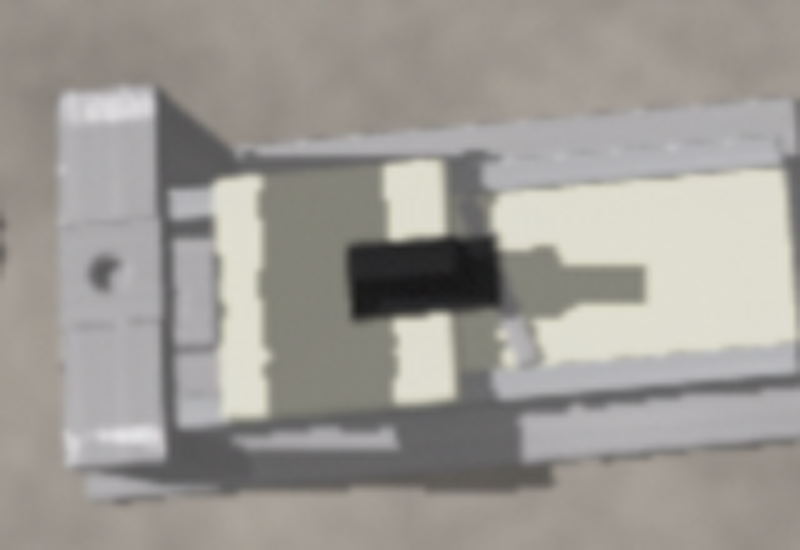

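The carriage is home: fin-to-gate measures 120.3 mm, against 120 expected, and the gate bush shows at crop (105,272). Now descend on the pin.

Emit:
{"name": "play_rows", "arguments": {
  "steps": [
    {"ax":0.15,"ay":0,"az":0,"dx":-0.5,"dy":-1.5,"dz":0,"claw":60},
    {"ax":0,"ay":0,"az":0,"dx":0,"dy":0,"dz":15,"claw":60},
    {"ax":0,"ay":0,"az":0,"dx":0,"dy":0,"dz":20,"claw":60},
    {"ax":0,"ay":0,"az":0,"dx":0,"dy":0,"dz":20,"claw":60},
    {"ax":0,"ay":0,"az":0,"dx":0,"dy":0,"dz":18,"claw":60},
    {"ax":0,"ay":0,"az":0,"dx":0,"dy":0,"dz":10,"claw":50},
    {"ax":0,"ay":0,"az":0,"dx":0,"dy":0,"dz":0,"claw":40},
    {"ax":0,"ay":0,"az":0,"dx":0,"dy":0,"dz":0,"claw":32},
    {"ax":0,"ay":0,"az":0,"dx":0,"dy":0,"dz":0,"claw":28},
    {"ax":0,"ay":0,"az":0,"dx":0,"dy":0,"dz":0,"claw":26},
    {"ax":0,"ay":0,"az":0,"dx":0,"dy":0,"dz":0,"claw":24},
    {"ax":0,"ay":0,"az":0,"dx":0,"dy":0,"dz":0,"claw":18},
    {"ax":0,"ay":0,"az":0,"dx":0,"dy":0,"dz":0,"claw":18},
    {"ax":0,"ay":0,"az":0,"dx":0,"dy":0,"dz":0,"claw":18}
  ]
}}

```text
time_s: 11.3
tcp_pos: [0.5637, -0.2502, 0.171]
ee_rot: [[-0.191, -0.982, 0.002], [-0.982, 0.191, -0.001], [0.0, -0.002, -1.0]]
wrist_force: [-2.6, 0.3, 3.5]
gripper_width: 0.255
gripper_force: 30.0
```

```bash
python3 -c "
from h import *
plan([.5627,-.250,.170],169)"
```

```text
t 11.3 tcp [ 0.5637 -0.2502  0.171 ] w 22.1 F [-2.6  0.3  3.5] grip 30.0 tilt [ 0.0019 -0.0005] yaw 169.01 J [ -8.9  24.1  -6.2   0.  -59.6  -2.1]
shift mm [0. 1. 1.]
turn [-0.11 -0.01  0.01]
```

Emit:
{"name": "play_rows", "arguments": {
  "steps": [
    {"ax":0,"ay":0,"az":0,"dx":0,"dy":0,"dz":-3,"claw":18},
    {"ax":0,"ay":0,"az":0,"dx":0,"dy":0,"dz":-7,"claw":18},
    {"ax":0,"ay":0,"az":0,"dx":0,"dy":0,"dz":-12,"claw":18},
    {"ax":0,"ay":0,"az":0,"dx":0,"dy":0,"dz":-15,"claw":18},
    {"ax":0,"ay":0,"az":0,"dx":0,"dy":0,"dz":-15,"claw":18},
    {"ax":0,"ay":0,"az":0,"dx":0,"dy":0,"dz":-15,"claw":18},
    {"ax":0,"ay":0,"az":0,"dx":0,"dy":0,"dz":-15,"claw":18},
    {"ax":0,"ay":0,"az":0,"dx":0,"dy":0,"dz":-15,"claw":18},
    {"ax":0,"ay":0,"az":0,"dx":0,"dy":0,"dz":-15,"claw":18},
    {"ax":0,"ay":0,"az":0,"dx":0,"dy":0,"dz":-15,"claw":18},
    {"ax":0,"ay":0,"az":0,"dx":0,"dy":0,"dz":-15,"claw":18},
    {"ax":0,"ay":0,"az":0,"dx":0,"dy":0,"dz":-15,"claw":18},
    {"ax":0,"ay":0,"az":0,"dx":0,"dy":0,"dz":-10,"claw":18},
    {"ax":0,"ay":0,"az":0,"dx":0,"dy":0,"dz":-3,"claw":18},
    {"ax":0,"ay":0,"az":0,"dx":0,"dy":0,"dz":0,"claw":18}
  ]
}}

```text
time_s: 12.8
tcp_pos: [0.5637, -0.2501, 0.3409]
ee_rot: [[-0.191, -0.982, 0.003], [-0.982, 0.191, -0.0], [-0.0, -0.003, -1.0]]
wrist_force: [-0.2, -0.7, -2.4]
gripper_width: 0.259
gripper_force: 30.0
```

```bash
python3 - <<'E'
from h import *
plan([.491,.304,.345],186.6)
c=capture("side");cv2.imwrite("pics/s3.png",c["frame"]);
E
```

```text
t 12.8 tcp [ 0.5637 -0.2501  0.3409] w 22.5 F [-0.2 -0.7 -2.4] grip 30.0 tilt [ 0.0034 -0.0004] yaw 169.01 J [ -8.9  18.3   9.7  -0.  -81.2  -2.1]
shift mm [-530.   177.    -4.5]
turn [-2.000e-01 -1.000e-02 -1.759e+01]
```

View pics/s3.png

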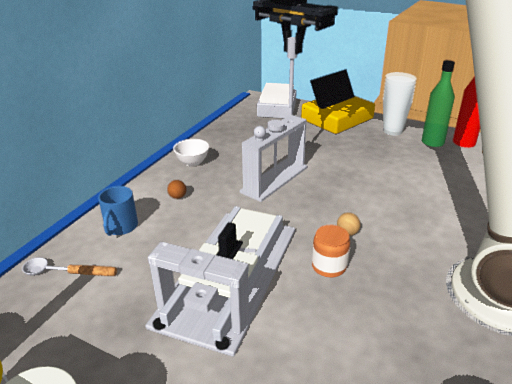

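The pin is held upright, its shaft running down to about (291,115), and the ball and dial are still in the rack at (261,131) and (276,127). Next, carry it over the gate.

Emit:
{"name": "play_rows", "arguments": {
  "steps": [
    {"ax":-0.2,"ay":0,"az":0,"dx":0,"dy":0,"dz":-15,"claw":18},
    {"ax":0,"ay":0,"az":0,"dx":-12,"dy":4,"dz":0,"claw":18},
    {"ax":0,"ay":0,"az":0,"dx":-24,"dy":8,"dz":0,"claw":18},
    {"ax":0,"ay":0,"az":0,"dx":-33,"dy":11,"dz":0,"claw":18},
    {"ax":0,"ay":0,"az":0,"dx":-33,"dy":11,"dz":0,"claw":18},
    {"ax":0,"ay":0,"az":0,"dx":-33,"dy":11,"dz":0,"claw":18},
    {"ax":0,"ay":0,"az":0,"dx":-33,"dy":11,"dz":0,"claw":18},
    {"ax":0,"ay":0,"az":0,"dx":-33,"dy":11,"dz":0,"claw":18},
    {"ax":0,"ay":0,"az":0,"dx":-33,"dy":11,"dz":0,"claw":18},
    {"ax":0,"ay":0,"az":0,"dx":-33,"dy":11,"dz":0,"claw":18},
    {"ax":0,"ay":0,"az":0,"dx":-33,"dy":11,"dz":0,"claw":18},
    {"ax":0,"ay":0,"az":0,"dx":-33,"dy":11,"dz":0,"claw":18},
    {"ax":0,"ay":0,"az":0,"dx":-33,"dy":11,"dz":0,"claw":18},
    {"ax":0,"ay":0,"az":0,"dx":-33,"dy":11,"dz":0,"claw":18},
    {"ax":0,"ay":0,"az":0,"dx":-33,"dy":11,"dz":0,"claw":18},
    {"ax":0,"ay":0,"az":0,"dx":-33,"dy":11,"dz":0,"claw":18},
    {"ax":0,"ay":0,"az":0,"dx":-33,"dy":11,"dz":0,"claw":18},
    {"ax":0,"ay":0,"az":0,"dx":-20,"dy":7,"dz":0,"claw":18},
    {"ax":0,"ay":0,"az":0,"dx":-12,"dy":3,"dz":0,"claw":18},
    {"ax":0,"ay":0,"az":0,"dx":0,"dy":0,"dz":20,"claw":18}
  ]
}}

```text
time_s: 14.85
tcp_pos: [0.4923, 0.306, 0.3373]
ee_rot: [[-0.188, -0.982, 0.003], [-0.982, 0.188, 0.003], [-0.004, -0.003, -1.0]]
wrist_force: [-0.0, 0.1, -2.2]
gripper_width: 0.257
gripper_force: 30.0
```

Emit:
{"name": "play_rows", "arguments": {
  "steps": [
    {"ax":0,"ay":0,"az":0,"dx":0,"dy":0,"dz":15,"claw":18},
    {"ax":0,"ay":0,"az":0,"dx":0,"dy":0,"dz":0,"claw":18},
    {"ax":0,"ay":0,"az":0,"dx":0,"dy":0,"dz":0,"claw":18}
  ]
}}

```text
time_s: 15.15
tcp_pos: [0.4919, 0.3034, 0.3208]
ee_rot: [[-0.191, -0.982, -0.001], [-0.982, 0.191, -0.0], [0.001, 0.001, -1.0]]
wrist_force: [0.9, -0.1, -1.3]
gripper_width: 0.253
gripper_force: 30.0
```

```bash
python3 - <<'E'
from h import *
plan([.4921,.3029,.315],169)
c=capture("side");
cv2.imwrite("pics/s4.png",cv2.resize(c["frame"][150:310,130:290],None,fx=3.75,fy=3.75,interpolation=cv2.INTER_CUBIC))
def proj(p):
    q=np.array(c["rotation"]).T@(np.array(p)-c["xyz"]);x,y=q[:2]/q[2];k=1+c["k1"]*(x*x+y*y);return c["fx"]*x*k+c["cx"],c["fy"]*y*k+c["cy"]
print("gate bush proj",proj([.4912,.3029,.14]),"nose",proj([.4912,.3029,.063]),"tip at target",proj([.4912,.3029,.159]),"collar",proj([.4912,.3029,.289]))
g=cv2.cvtColor(c["frame"],cv2.COLOR_BGR2GRAY)
print(g[250:270,186:210])
E
```

```text
t 15.15 tcp [0.4919 0.3034 0.3208] w 22.0 F [ 0.9 -0.1 -1.3] grip 30.0 tilt [-0.0008 -0.0005] yaw 169.0 J [ 47.7  14.8   2.   -0.  -77.3 -58.7]
shift mm [ 0.4 -0.3  5.8]
turn [ 0.04 -0.04 -0.  ]
gate bush proj (np.float64(197.7653482655947), np.float64(259.04332978780667)) nose (np.float64(201.28968828625622), np.float64(292.54229825639175)) tip at target (np.float64(196.8427355644969), np.float64(250.17142216669635)) collar (np.float64(189.90621622225933), np.float64(182.0548850897776))
[[224 224 221 215 216 219 224 221 224 221 218 219 210 239 250 251 251 251
  251 251 250 251 250 250]
 [225 225 212 215 222 221 219 225 227 222 223 224 218 227 235 239 243 242
  248 249 251 250 252 251]
 [224 217 207 218 220 222 222 223 224 222 223 223 218 222 222 222 226 227
  233 238 241 241 248 250]
 [220 212 213 219 221 223 222 224 225 222 218 222 220 221 219 219 221 217
  223 223 225 223 233 235]
 [214 216 219 221 220 223 223 223 222 221 221 222 223 221 221 220 219 220
  222 222 225 220 224 224]
 [216 221 221 224 221 224 222 225 223 221 224 229 230 227 220 217 220 224
  224 224 226 224 221 222]
 
[... 713 characters left out ...]
26 223 223 223 226 219 209 193 168 163 182 207 223 229 225 223 226
  227 228 227 227 212 178]
 [225 224 226 222 223 224 226 228 222 217 214 217 219 222 228 225 222 225
  228 227 227 227 192 200]
 [223 223 223 226 225 224 225 225 223 227 229 224 228 221 221 221 227 227
  227 228 227 201 185 216]
 [222 224 222 224 221 223 222 220 222 227 224 228 225 224 223 225 226 228
  226 230 215 180 206 223]
 [227 228 225 223 225 225 222 219 226 223 225 224 224 222 224 225 228 228
  228 226 191 197 219 223]
 [231 229 229 229 229 224 222 225 227 225 225 225 224 222 222 229 225 229
  228 203 188 217 225 226]
 [229 229 228 230 227 226 228 230 229 229 227 226 221 223 228 228 228 229
  214 181 210 226 228 227]]
```

View pics/s4.png

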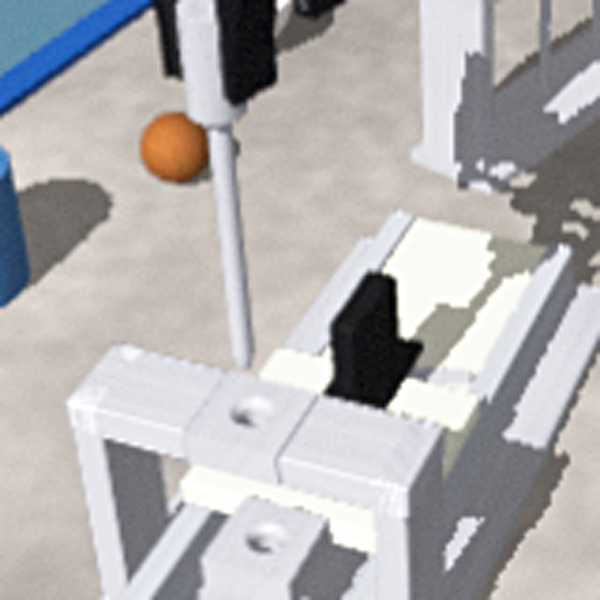

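The shaft runs from the collar at crop (212,122) to the tip at (244,366), with the gate bush at (250,412) and the nose bush at (265,538). I'll fit the shaft line and compare it with the vertical through the bush in this same camera.

```bash
cat > chk.py <<'E'
from h import *
c=capture("side")
def proj(p):
    q=np.array(c["rotation"]).T@(np.array(p)-c["xyz"]);x,y=q[:2]/q[2];k=1+c["k1"]*(x*x+y*y);return np.array([c["fx"]*x*k+c["cx"],c["fy"]*y*k+c["cy"]])
s=sense();tz=s["tcp_pos"][2]-.156
g=cv2.cvtColor(c["frame"],cv2.COLOR_BGR2GRAY).astype(float)
B=ray_at(c,197.0,259.3,.14);N=ray_at(c,200.9,293.0,.063);print("bush side",B.round(4),"nose",N.round(4),"tip z",round(tz,4))
L=[(proj(B+[0,0,h])) for h in np.linspace(0,.2,41)];L=np.array(L)[::-1]
D=np.array([0.892,0.452]) # image left in world xy
for v in range(190,248,6):
    uc=np.interp(v,L[:,1],L[:,0]);u0=int(round(uc))-9
    r=g[v-1:v+2,u0:u0+18].mean(0);print(v,round(uc,1),u0,r.astype(int))
print("tip expected",proj(B+[0,0,tz-.14]))
print(g[240:254,186:206].astype(int))
E
python3 chk.py
```

```text
bush side [0.492 0.304 0.14 ] nose [0.4912 0.3041 0.063 ] tip z 0.1658
190 189.8 181 [108  95  78  64 125 215 229 222 203 175 131  94 107 176 188 189 190 193]
196 190.4 181 [ 69  70  81  92  98 189 220 225 215 192 156 137 188 199 195 195 194 192]
202 191.0 182 [199 197 198 197 194 214 226 221 209 170 133 157 191 196 195 193 192 192]
208 191.7 183 [199 201 199 196 195 219 226 220 198 159 125 188 199 195 195 193 192 191]
214 192.3 183 [194 195 196 195 194 211 226 226 211 182 145 143 189 194 191 190 189 188]
220 192.9 184 [195 192 197 197 197 222 230 223 204 166 130 176 197 196 196 197 199 198]
226 193.5 185 [196 194 194 193 201 225 230 217 191 152 143 192 198 194 192 189 191 191]
232 194.1 185 [184 187 191 194 196 217 230 227 209 173 136 159 200 205 203 204 201 204]
238 194.8 186 [194 197 198 197 200 225 231 220 198 159 134 194 206 205 204 203 204 203]
244 195.4 186 [198 199 201 201 203 202 222 227 212 178 142 182 203 204 203 206 221 242]
tip expected [195.72380406 247.16504995]
[[198 195 195 197 196 222 230 222 208 164 129 191 211 204 208 207 209 211
  211 205]
 [194 196 197 199 196 2
[... 382 characters left out ...]
 242 252
  251 251]
 [195 198 198 195 198 199 194 211 205 168 158 201 207 205 209 231 250 251
  250 251]
 [186 192 196 194 192 194 195 208 199 161 174 202 207 205 223 248 252 251
  250 250]
 [208 214 208 193 186 197 201 203 202 189 191 202 203 218 244 252 251 250
  250 250]
 [220 229 219 205 203 213 219 214 213 211 211 206 210 238 252 252 251 250
  249 250]
 [222 224 221 213 214 220 220 224 223 224 220 218 212 238 249 252 251 251
  251 251]
 [225 222 216 213 216 221 222 222 226 223 222 222 216 226 235 240 243 243
  247 249]
 [223 219 205 216 219 221 223 227 225 224 220 222 219 221 223 221 226 226
  234 238]
 [223 217 212 220 220 222 223 222 220 221 223 222 223 221 219 220 217 215
  221 221]]
```

Emit:
{"name": "play_rows", "arguments": {
  "steps": [
    {"ax":0,"ay":0,"az":0,"dx":0.7,"dy":0.9,"dz":0,"claw":18},
    {"ax":0,"ay":0,"az":0,"dx":0,"dy":0,"dz":6,"claw":18},
    {"ax":0,"ay":0,"az":0,"dx":0,"dy":0,"dz":6,"claw":18},
    {"ax":0,"ay":0,"az":0,"dx":0,"dy":0,"dz":5,"claw":18},
    {"ax":0,"ay":0,"az":0,"dx":0,"dy":0,"dz":0,"claw":18},
    {"ax":0,"ay":0,"az":0,"dx":0,"dy":0,"dz":0,"claw":18}
  ]
}}

```text
time_s: 15.85
tcp_pos: [0.4909, 0.3032, 0.3035]
ee_rot: [[-0.191, -0.982, -0.001], [-0.982, 0.191, -0.0], [0.001, 0.001, -1.0]]
wrist_force: [0.4, 0.3, -2.1]
gripper_width: 0.258
gripper_force: 30.0
```

```bash
python3 - <<'E'
from h import *
plan([.4921,.3029,.181],169)
c=capture("side");t=capture("top")
a=cv2.resize(c["frame"][200:310,150:250],(600,600)[:1]+(600,),interpolation=cv2.INTER_CUBIC)
cv2.imwrite("pics/s5.png",cv2.resize(c["frame"][210:300,150:250],None,fx=6.6,fy=6.6,interpolation=cv2.INTER_CUBIC))
g=cv2.cvtColor(c["frame"],cv2.COLOR_BGR2GRAY)
print(g[215:270:3,184:208])
E
```

```text
t 15.85 tcp [0.4909 0.3032 0.3035] w 22.4 F [ 0.4  0.3 -2.1] grip 30.0 tilt [-0.001  -0.0003] yaw 169.01 J [ 47.8  15.1   0.   -0.  -75.  -58.7]
shift mm [ -0.   -1.4 122.5]
turn [ 0.05 -0.03  0.01]
[[198 198 193 197 195 206 227 230 216 186 150 150 189 195 191 190 191 190
  191 191 196 193 192 195]
 [194 195 199 194 195 197 222 231 219 199 161 133 192 200 194 194 196 198
  197 198 196 197 200 202]
 [196 198 198 201 203 194 223 230 224 209 173 127 180 200 200 200 198 198
  196 195 196 198 195 197]
 [191 201 198 200 197 198 212 229 230 218 185 142 150 192 200 195 196 199
  198 196 195 199 193 198]
 [198 199 194 195 197 195 200 226 230 221 194 159 140 190 199 194 191 191
  196 196 194 196 197 198]
 [190 193 193 196 196 200 195 221 232 227 208 168 129 189 205 201 204 205
  206 206 207 207 204 208]
 [190 190 190 192 192 197 202 220 230 228 214 178 139 160 202 208 209 206
  207 205 203 208 206 206]
 [190 193 201 200 202 202 206 208 227 234 223 192 154 145 201 210 209 200
  199 202 199 204 203 206]
 [196 196 199 199 194 197 200 196 224 232 224 207 165 128 193 210 208 208
  209 206 207 206 2
[... 318 characters left out ...]
22 226 225 216 217 223 222 225 226 229 228 209 170 136 220 223 220
  233 237 251 251 254 252]
 [231 227 219 218 219 224 224 227 225 221 221 228 210 175 170 175 130 110
  106 121 186 223 230 223]
 [214 215 222 224 222 226 228 225 220 223 230 236 238 248 255 203 143 236
  238 231 227 227 224 225]
 [223 221 228 226 227 225 225 192 165 163 155 168 194 215 228 230 230 233
  226 225 222 225 227 227]
 [224 227 228 227 225 227 227 229 220 211 194 170 166 184 208 224 229 225
  226 225 227 229 227 229]
 [229 228 227 226 225 224 225 225 223 225 224 228 228 228 228 226 224 226
  230 229 228 231 214 181]
 [233 230 231 229 231 230 230 227 231 230 230 229 227 226 226 226 229 230
  228 229 216 183 212 231]]
```

View pics/s5.png

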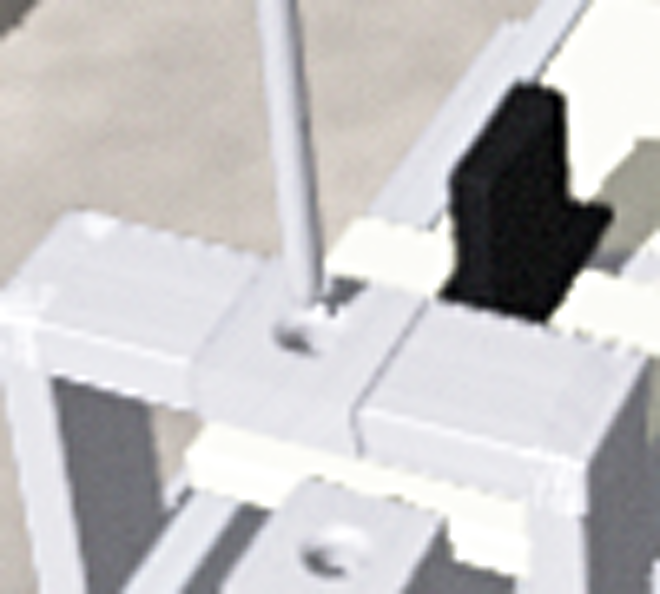

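The tip is just above the bush, at crop (308,302), and the shaft centre lies within about 0.5 mm of the bush line. Lower slowly.

Emit:
{"name": "play_rows", "arguments": {
  "steps": [
    {"ax":0,"ay":0,"az":0,"dx":0,"dy":0,"dz":3,"claw":18},
    {"ax":0,"ay":0,"az":0,"dx":0,"dy":0,"dz":3,"claw":18},
    {"ax":0,"ay":0,"az":0,"dx":0,"dy":0,"dz":2,"claw":18},
    {"ax":0,"ay":0,"az":0,"dx":0,"dy":0,"dz":2,"claw":18},
    {"ax":0,"ay":0,"az":0,"dx":0,"dy":0,"dz":2,"claw":18},
    {"ax":0,"ay":0,"az":0,"dx":0,"dy":0,"dz":0,"claw":18}
  ]
}}

```text
time_s: 16.55
tcp_pos: [0.4907, 0.3031, 0.2913]
ee_rot: [[-0.191, -0.982, -0.001], [-0.982, 0.191, -0.0], [0.001, 0.001, -1.0]]
wrist_force: [-0.7, 0.1, -1.5]
gripper_width: 0.251
gripper_force: 30.0
```

Emit:
{"name": "play_rows", "arguments": {
  "steps": [
    {"ax":0,"ay":0,"az":0,"dx":0,"dy":0,"dz":2,"claw":18},
    {"ax":0,"ay":0,"az":0,"dx":0,"dy":0,"dz":2,"claw":18},
    {"ax":0,"ay":0,"az":0,"dx":0,"dy":0,"dz":0,"claw":18}
  ]
}}

```text
time_s: 16.85
tcp_pos: [0.4907, 0.3031, 0.2873]
ee_rot: [[-0.191, -0.982, -0.001], [-0.982, 0.191, -0.0], [0.001, 0.001, -1.0]]
wrist_force: [-0.4, 0.3, -2.4]
gripper_width: 0.253
gripper_force: 30.0
```

Emit:
{"name": "play_rows", "arguments": {
  "steps": [
    {"ax":0,"ay":0,"az":0,"dx":0,"dy":0,"dz":3,"claw":18},
    {"ax":0,"ay":0,"az":0,"dx":0,"dy":0,"dz":3,"claw":18},
    {"ax":0,"ay":0,"az":0,"dx":0,"dy":0,"dz":3,"claw":18},
    {"ax":0,"ay":0,"az":0,"dx":0,"dy":0,"dz":3,"claw":18},
    {"ax":0,"ay":0,"az":0,"dx":0,"dy":0,"dz":3,"claw":18},
    {"ax":0,"ay":0,"az":0,"dx":0,"dy":0,"dz":0,"claw":18}
  ]
}}

```text
time_s: 17.45
tcp_pos: [0.4906, 0.3031, 0.272]
ee_rot: [[-0.191, -0.982, -0.002], [-0.982, 0.191, -0.001], [0.001, 0.002, -1.0]]
wrist_force: [0.0, -0.4, -1.5]
gripper_width: 0.258
gripper_force: 30.0
```

Emit:
{"name": "play_rows", "arguments": {
  "steps": [
    {"ax":0,"ay":0,"az":0,"dx":0,"dy":0,"dz":4,"claw":18},
    {"ax":0,"ay":0,"az":0,"dx":0,"dy":0,"dz":4,"claw":18},
    {"ax":0,"ay":0,"az":0,"dx":0,"dy":0,"dz":4,"claw":18},
    {"ax":0,"ay":0,"az":0,"dx":0,"dy":0,"dz":4,"claw":18},
    {"ax":0,"ay":0,"az":0,"dx":0,"dy":0,"dz":4,"claw":18},
    {"ax":0,"ay":0,"az":0,"dx":0,"dy":0,"dz":4,"claw":18},
    {"ax":0,"ay":0,"az":0,"dx":0,"dy":0,"dz":4,"claw":18},
    {"ax":0,"ay":0,"az":0,"dx":0,"dy":0,"dz":4,"claw":18},
    {"ax":0,"ay":0,"az":0,"dx":0,"dy":0,"dz":4,"claw":18},
    {"ax":0,"ay":0,"az":0,"dx":0,"dy":0,"dz":4,"claw":18},
    {"ax":0,"ay":0,"az":0,"dx":0,"dy":0,"dz":0,"claw":18}
  ]
}}

```text
time_s: 18.55
tcp_pos: [0.4905, 0.303, 0.2319]
ee_rot: [[-0.191, -0.982, -0.002], [-0.982, 0.191, -0.001], [0.001, 0.002, -1.0]]
wrist_force: [0.0, -0.2, -1.7]
gripper_width: 0.259
gripper_force: 30.0
```

```bash
python3 - <<'E'
from h import *
plan([.4907,.3031,.181],169)
c=capture("side")
cv2.imwrite("pics/s6.png",cv2.resize(c["frame"][190:310,130:260],None,fx=5,fy=5,interpolation=cv2.INTER_CUBIC))
E
```

```text
t 18.55 tcp [0.4905 0.303  0.2319] w 22.5 F [ 0.  -0.2 -1.7] grip 30.0 tilt [-0.002  -0.0008] yaw 169.01 J [ 47.8  17.6  -6.9  -0.1 -65.7 -58.7]
shift mm [-0.2 -0.3 50.9]
turn [ 0.11 -0.06  0.01]
```

View pics/s6.png

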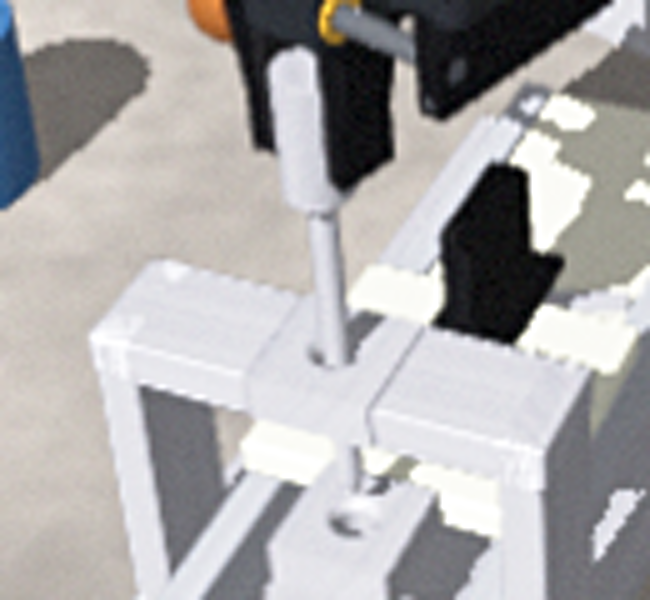

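The pin passes the gate bush without contact, and its tip at crop (355,488) is just above the nose bush at (350,518). Continue down to collar +15 mm.

Emit:
{"name": "play_rows", "arguments": {
  "steps": [
    {"ax":0,"ay":0,"az":0,"dx":0,"dy":0,"dz":3,"claw":18},
    {"ax":0,"ay":0,"az":0,"dx":0,"dy":0,"dz":3,"claw":18},
    {"ax":0,"ay":0,"az":0,"dx":0,"dy":0,"dz":3,"claw":18},
    {"ax":0,"ay":0,"az":0,"dx":0,"dy":0,"dz":3,"claw":18},
    {"ax":0,"ay":0,"az":0,"dx":0,"dy":0,"dz":2,"claw":18},
    {"ax":0,"ay":0,"az":0,"dx":0,"dy":0,"dz":2,"claw":18},
    {"ax":0,"ay":0,"az":0,"dx":0,"dy":0,"dz":2,"claw":18},
    {"ax":0,"ay":0,"az":0,"dx":0,"dy":0,"dz":0,"claw":18}
  ]
}}

```text
time_s: 19.4
tcp_pos: [0.4906, 0.3031, 0.2143]
ee_rot: [[-0.191, -0.982, -0.001], [-0.982, 0.191, -0.0], [0.001, 0.001, -1.0]]
wrist_force: [0.4, -0.2, -2.0]
gripper_width: 0.257
gripper_force: 30.0
```

Emit:
{"name": "play_rows", "arguments": {
  "steps": [
    {"ax":0,"ay":0,"az":0,"dx":0,"dy":0,"dz":3,"claw":18},
    {"ax":0,"ay":0,"az":0,"dx":0,"dy":0,"dz":3,"claw":18},
    {"ax":0,"ay":0,"az":0,"dx":0,"dy":0,"dz":3,"claw":18},
    {"ax":0,"ay":0,"az":0,"dx":0,"dy":0,"dz":0,"claw":18}
  ]
}}

```text
time_s: 19.8
tcp_pos: [0.4905, 0.303, 0.205]
ee_rot: [[-0.191, -0.982, -0.002], [-0.982, 0.191, -0.001], [0.001, 0.002, -1.0]]
wrist_force: [-0.1, -0.3, -2.4]
gripper_width: 0.256
gripper_force: 30.0
```

Tip at 49 mm height, inside the lower bush, no contact force. 24 mm more.

Emit:
{"name": "play_rows", "arguments": {
  "steps": [
    {"ax":0,"ay":0,"az":0,"dx":0,"dy":0,"dz":3,"claw":18},
    {"ax":0,"ay":0,"az":0,"dx":0,"dy":0,"dz":4,"claw":18},
    {"ax":0,"ay":0,"az":0,"dx":0,"dy":0,"dz":4,"claw":18},
    {"ax":0,"ay":0,"az":0,"dx":0,"dy":0,"dz":4,"claw":18},
    {"ax":0,"ay":0,"az":0,"dx":0,"dy":0,"dz":4,"claw":18},
    {"ax":0,"ay":0,"az":0,"dx":0,"dy":0,"dz":3,"claw":18},
    {"ax":0,"ay":0,"az":0,"dx":0,"dy":0,"dz":2,"claw":18},
    {"ax":0,"ay":0,"az":0,"dx":0,"dy":0,"dz":0,"claw":18},
    {"ax":0,"ay":0,"az":0,"dx":0,"dy":0,"dz":0,"claw":18}
  ]
}}

```text
time_s: 20.7
tcp_pos: [0.4908, 0.3033, 0.1818]
ee_rot: [[-0.191, -0.982, -0.001], [-0.982, 0.191, 0.0], [-0.0, 0.001, -1.0]]
wrist_force: [0.7, -0.1, -1.5]
gripper_width: 0.254
gripper_force: 30.0
```

```bash
python3 - <<'E'
from h import *
plan([.4907,.3031,.181],169)
c=capture("side")
def proj(p):
    q=np.array(c["rotation"]).T@(np.array(p)-c["xyz"]);x,y=q[:2]/q[2];k=1+c["k1"]*(x*x+y*y);return np.array([c["fx"]*x*k+c["cx"],c["fy"]*y*k+c["cy"]])
B=ray_at(c,196.8,259.3,.14);cr=lambda p:(((proj(p)-[130,190])*5).round())
print("collar centre expected in crop at +15",cr(B+[0,0,.015]),"+10",cr(B+[0,0,.01]),"+20",cr(B+[0,0,.02]))
cv2.imwrite("pics/s7.png",cv2.resize(c["frame"][190:310,130:260],None,fx=5,fy=5,interpolation=cv2.INTER_CUBIC))
E
```

```text
t 20.7 tcp [0.4908 0.3033 0.1818] w 22.1 F [ 0.7 -0.1 -1.5] grip 30.0 tilt [-0.0006  0.0002] yaw 169.02 J [ 47.8  20.  -11.   -0.  -59.  -58.7]
shift mm [0.2 0.1 0.8]
turn [0.04 0.01 0.02]
collar centre expected in crop at +15 [330. 312.] +10 [332. 323.] +20 [329. 300.]
```

View pics/s7.png

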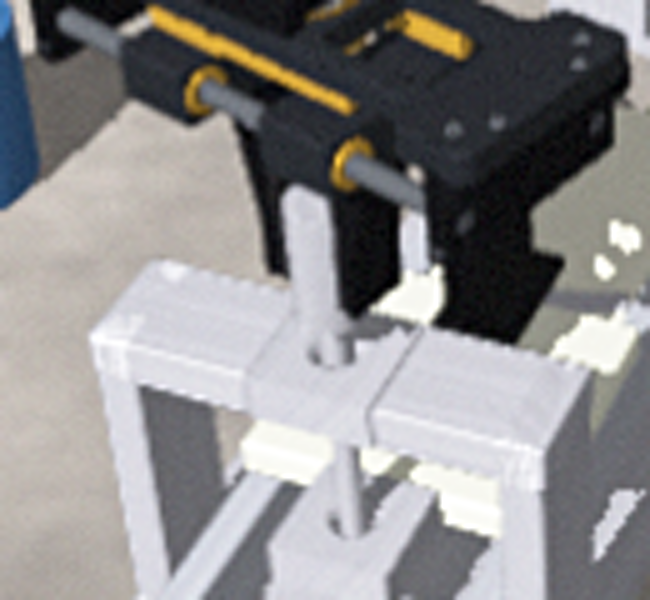

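The shaft goes through both bushes, at crop (335,350) and (345,525). The collar's lower edge, near (325,330), fits a gap of about 15 mm. One 0.8 mm trim, then hand in.

Emit:
{"name": "play_rows", "arguments": {
  "steps": [
    {"ax":0,"ay":0,"az":0,"dx":0,"dy":0,"dz":0.8,"claw":18},
    {"ax":0,"ay":0,"az":0,"dx":0,"dy":0,"dz":0,"claw":18},
    {"ax":0,"ay":0,"az":0,"dx":0,"dy":0,"dz":0,"claw":18}
  ]
}}

```text
time_s: 21.05
tcp_pos: [0.4907, 0.3032, 0.181]
ee_rot: [[-0.191, -0.982, -0.001], [-0.982, 0.191, 0.0], [-0.0, 0.001, -1.0]]
wrist_force: [0.2, -0.6, -1.7]
gripper_width: 0.25
gripper_force: 30.0
```

```bash
python3 - <<'E'
from h import *
plan([.4907,.3031,.181],169)
print(finish_job())
E
```

```text
t 21.05 tcp [0.4907 0.3032 0.181 ] w 21.8 F [ 0.2 -0.6 -1.7] grip 30.0 tilt [-0.0008  0.0003] yaw 169.01 J [ 47.8  20.  -11.1  -0.  -58.9 -58.7]
shift mm [ 0.2  0.  -0. ]
turn [0.05 0.01 0.01]
the job is handed in; nothing more can be done
None
```

The job is handed in at 21 s: the carriage is home, and the gripper is still holding the lock pin through both bushes with its collar about 15 mm above the gate; the dial and pick were still hanging in the rack after I lifted the pin out.

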